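# Stow the plug in its push-latch case

### The arm

A 6-joint arm with a two-finger parallel gripper is mounted at the origin on the work surface. World frame = base frame: x ahead of the robot, y to its left, z up, the work surface at z = 0. Lengths are in m, angles in rad, forces in N, time in s.
With the tool pointing down it reaches from about 0.3 to 0.775 m from the base axis. Payload 14.6 kg.
Tool frame: the origin (TCP) lies at the very end of the fingers, on their centre line; the grasp point (between the pads) lies ctrl.grasp_offset behind it (ctrl.grasp_offset is the distance from the TCP to the grasp point, in m); z points along the fingers, y is the line along which they close (so a half turn about z gives the same grasp; the last joint's range is limited). The gripper opens to 85 mm and grips with 20 to 120 N. Pads are 22 mm wide; open, the fingers measure 114 mm over their backs; the gripper's body (76 mm by 85 mm) begins 54 mm behind the grasp point. The pads swing forward as they close: fully open they stand 13 mm farther back than shut.
Start: joints at [-1.38, 0.3, 1.521, -0, 1.321, -0.067], TCP at [0.14, -0.532, 0.231] pointing down, gripper open.
Joint ranges: [-3.03, 3.03], [-0.79, 2.21], [0.23, 2.52], [-1.04, 4.18], [0, 3.07], [-2.55, 2.55]. Speed limits (rad/s): [2.22, 2.22, 2.57, 3.14, 3.14, 3.14].

### API

Orientations are given as a unit quaternion [w, x, y, z].
In Python, from workcell import ctrl, cams gives the robot as it stands.
- The arm moves only by the shell command python3 -m creep 'ROWS' [OPENING] [FORCE]. ROWS is JSON, one flat list of numbers, 6 for each row, row after row: the shift along the tool's x, y, z scaled (see below), then the turn, a rotation vector about the tool's x, y, z scaled (see below). A call has 1 to 12 rows; each row is the pose to reach, as a shift and turn from the pose commanded when the call began, along the tool's axes at that moment; what a row does not reach only later rows make up. The controller multiplies each number of a shift by 0.8 m and each number of a turn by pi/4 rad. A row lasts 1/10 s, in which the tool goes at most 50 mm and 8.59 degrees, less where a joint would pass 70% of its speed; a pose out of reach is approached as far as the arm can. A call with a number of a shift or a turn outside -1 to 1 is refused whole. A call with a gripper value outside its range is refused whole. OPENING is the opening, from -1 (shut) to 1 (fully open), set as the call begins (- or left out, the last holds). The fingers move at their own pace and stop on an object; FORCE is the grip in N (left out, the last holds). Time passes only in rows, so rows that repeat a pose let the fingers close. It gives the time, the measured TCP pose, the force, the opening and the grip force at its end, in the units of the state.
- ctrl.observe(): the state, without advancing time (a new reading comes with each control period).
- cams.snapshot(name): name is "scene" or "top" or "wrist"; returns the picture (400x640x3 uint8, blue, green, red); there is no depth.
- cams.calibration(name): a dict with "fov_y" (degrees; the focal length in pixels is half the picture's height over the tangent of half this angle, whatever the lens; pixels are square), "cx", "cy" (the principal point, pixels), "R" (3x3) and "t" (3): a world point X has camera coordinates R X + t. Camera axes: x right, y down, z forward; pixel columns grow to the right and rows downward; lengths in m; the calibration is good to about 2 mm. A picture is of the moment at which its call begins: read the wrist's pose just before it. calibration takes no time and is no camera call; for the wrist camera it gives the pose at the moment of the call.
- ctrl.sign_off(): hands the job in; it is judged then, once.
The state is a dict: "time": time; "q": joint angles; "joint_vel": joint speeds; "joint_torque": joint torques, N m; "tcp_pos": TCP position; "ee_rot": TCP orientation; "wrist_force": force on the tool from outside, world axes, zero at the start; "wrist_torque": the same for the moment, N m; "gripper_width": finger opening in m; "gripper_force": force on a finger pad.
Only numpy, scipy, OpenCV 4.12 (cv2) and the standard library are available. Lean on these libraries where they do the work, as an engineer would, in place of code of your own. Each camera call takes 0.05 s, during which the arm holds its last target. There are 200 camera calls.

### The job

Put the tall metal plug away in its wooden case: press the rubber pad at the front of the latched metal lid once and let go, so the lid springs open; stand the plug upright in the round nest inside; then swing the lid down and press the pad again until it latches and stays shut. Never push on the lid harder than 18 N, and leave the small discs and the jar where they are.

Things in the scene. Friction and masses are not known exactly. Their poses are not given: they have to be found in the camera images.
- case: fixed plywood tray 190 x 190 mm (x, y), walls 48 mm high (back 68), under a metal lid. Origin: centre of its underside on the bench; x points from the front (pad side) to the hinge at the back, z up. The latch is in a small grey block inside the middle of the front wall, 33 mm deep, 67 mm wide, 48 mm high
- lid (a joint): lid angle in rad: 0 = latched and level; grows as the lid swings up and back; 1.65 = fully open, just past upright. A damped spring opens the lid by itself in about 3 s whenever the latch lets go; it takes 2 to 9 N at the pad to push it shut
- lid_pad (a point): middle of the top of the round rubber pad (32 mm across, 3 mm thick) outside on the lid near its front edge; moves with it. Lid: aluminium plate 172 (hinge to front) x 170 x 8 mm. Pad 158 mm from the hinge line; its top 83 mm above the bench when latched. A steel tongue 50 mm long hangs inside below the pad. At 0: x towards the hinge, z out of the outer face
- lid_hinge (a point): middle of the hinge line, at the lid's inner face, 72 mm above the bench, 80 mm behind the case's centre; the line runs along the case's y axis
- nest (a point): centre of the floor of the round nest, 6 mm above the bench, 25 mm in front of the case's centre: a hole 42 mm across and 7 mm deep in a wooden plate whose top is 13 mm above the bench (plate 70 x 90 mm). Free room beside it inside the tray: 89 mm to each side wall
- plug_mid (a point): centre, half-way up, of the tall plug: an upright aluminium cylinder 38 mm across and 42 mm tall with two dark grooves, about 0.13 kg, standing on the bench; z along its axis
- disc0: bystander: small low aluminium disc 32 mm across, 14 mm tall, with a dark middle, lying flat; origin at the centre of its underside
- disc1: bystander: a second disc, the same as disc0
- jar: bystander: amber glass jar with a steel cap, 56 mm across, 70 mm tall; origin at the centre of its underside
- latch (a point): middle of the top of the hidden latch's block. From angle 0 the lid must be pressed further down, 5 to 20 mm at the pad; the depth differs from case to case and cannot be seen. It resists with 5 to 8 N, dips at the click, and 1 mm on meets a firm rubber stop (8 N per mm): 11 to 15 N is always past the click. Then let go: from latched it frees the lid, from open it latches at 0
There are look-alikes about, which are no part of the job. There is more than one size of the part that bears plug_mid; the job needs the largest.

How it is judged:
On the way, in this order (a step that is already met when the one before it is completed fails the run):
1. the lid has sprung fully open (value of joint lid above 1.4 rad), for 0.2 s.
2. the plug stands in the nest, let go, with the lid still open (horizontal distance between plug_mid and nest below 0.005 m and z of plug_mid in the frame of nest below 0.0245 m and angle between plug_mid's own z axis and vertical below 0.1 rad and contact force between plug and the fingers below 0.1 N and value of joint lid above 0.5 rad), for 0.2 s.
At the end, for the whole second after the job is handed in: the lid is latched (angle within 0.03 rad of 0 with nothing holding it) and the plug stands at rest on the floor of the nest, within 5 mm of its centre and 0.1 rad of upright (value of joint lid between -0.03 and 0.03 rad and horizontal distance between plug_mid and nest below 0.005 m and z of plug_mid in the frame of nest below 0.0245 m and angle between plug_mid's own z axis and vertical below 0.1 rad and linear speed of plug below 0.02 m/s); the robot touches nothing.
It fails at once if the robot pushes on the lid with more than 18 N (contact force between lid and the fingers above 18 N or contact force between lid and the arm above 18 N).
It fails at once if a small disc or the jar is moved by more than 20 mm (distance of any of disc0, disc1, jar from where it was at the start of the episode above 0.02 m).
It also fails if it takes over 67 s, if anything falls off the work surface, if the arm or the gripper's body presses on something with over 40 N, if the wrist force passes 120 N, or if a joint passes its speed limit or range.

## Working session

There is one attempt and no reset: what is moved stays moved. The work goes in short steps, Python scripts to look and compute and a shell command to move; the robot and the scene stay as the last step left them, time stands still between calls to the robot, and variables do not carry over. Pictures are saved under pics/ and viewed, at most 10 in all, crops included, and the job is handed in when it is done.

```bash
ls; mkdir -p pics; python3 - <<'E'
from workcell import ctrl,cams
import cv2,numpy as np
for n in("top","scene"):
    cv2.imwrite(f"pics/{n}0.png",cams.snapshot(n)); c=cams.calibration(n);print(n,c)
print(ctrl.observe(),ctrl.grasp_offset)
E
```

```text
pics
top {'fov_y': 53.82602475764783, 'cx': 320.08553453915664, 'cy': 196.93986777423225, 'R': array([[-0.01365359, -0.99976835,  0.01663819],
       [-0.99593896,  0.01211662, -0.08921197],
       [ 0.0889897 , -0.01778869, -0.99587368]]), 't': array([-0.06390517,  0.56784007,  0.77256981])}
scene {'fov_y': 45.638307807803635, 'cx': 323.56563016864305, 'cy': 198.83466652774445, 'R': array([[ 0.1707453 ,  0.98503453,  0.02351617],
       [ 0.55260622, -0.07597413, -0.82997247],
       [-0.81576492,  0.15470908, -0.55730843]]), 't': array([-0.03330779, -0.24202395,  1.42583792])}
{'time': 0.1, 'q': array([-1.37962034e+00,  3.00410157e-01,  1.52154738e+00,  1.74951887e-05,
        1.32067885e+00, -6.66115053e-02]), 'joint_vel': array([ 0.00050647, -0.00142117,  0.0009016 , -0.00018523, -0.00109662,
       -0.00053167]), 'joint_torque': array([ 1.60567459e-03, -5.44370735e+01, -3.62369442e+01, -9.53963308e-05,
        2.96725833e-03, -1.52845809e-05]), 'tcp_pos': array([ 0.14017208, -0.53161565,  0.23076899]), 'ee_rot': array([-5.21385015e-04,  9.91704839e-01,  1.28534975e-01, -2.40243504e-05]), 'wrist_force': array([ 0.10702894,  0.17521487, -0.07282649]), 'wrist_torque': array([ 0.02438415, -0.022307  , -0.04628173]), 'gripper_force': 0.0, 'gripper_width': 0.08560198893344585} 0.0187
```

View pics/top0.png

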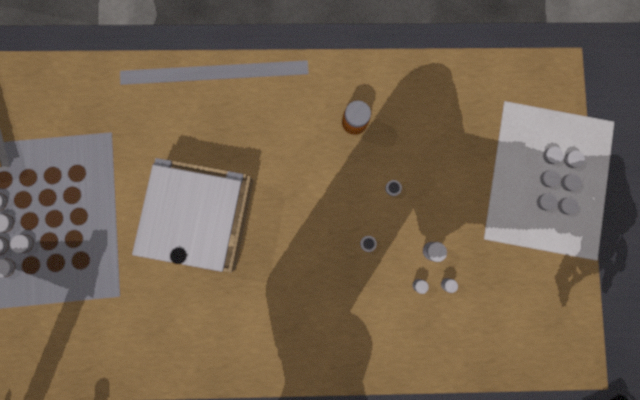

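View pics/scene0.png

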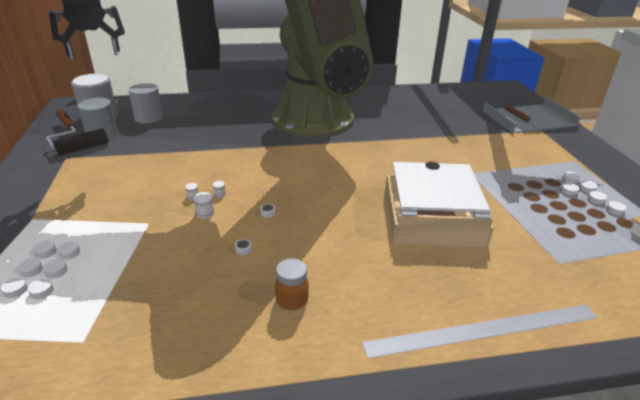

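Top view: the pad is at about (178,256), on the lid of the case. The largest plug is at (436,252), with two smaller ones below it. The discs are at (394,188) and (369,244), and the jar at (357,115). In the scene view the plug is at (204,205) and the pad at (432,166).

```bash
cat > h.py <<'E'
from workcell import ctrl,cams
import cv2,numpy as np
from scipy.spatial.transform import Rotation as Rn
def foc(c): return 200/np.tan(np.radians(c["fov_y"]/2))
def ray(c,u,v):
    d=np.array([(u-c["cx"])/foc(c),(v-c["cy"])/foc(c),1.]); R=np.array(c["R"]);return -R.T@c["t"],R.T@d
def onz(c,u,v,z):
    o,d=ray(c,u,v);return o+d*(z-o[2])/d[2]
def proj(c,X):
    p=np.array(c["R"])@np.asarray(X)+c["t"];return p[:2]/p[2]*foc(c)+[c["cx"],c["cy"]]
def tool(s=None):
    s=s or ctrl.observe();w,x,y,z=s["ee_rot"];return s["tcp_pos"],Rn.from_quat([x,y,z,w])
def rows(target,Rt=None):
    p,R=tool();Rt=R if Rt is None else Rt
    return np.round(np.r_[R.inv().apply(np.array(target)-p)/.8,(R.inv()*Rt).as_rotvec()/(np.pi/4)],4)
def down(yaw): # tool z down, tool y (closing) at angle yaw from world x
    y=np.array([np.cos(yaw),np.sin(yaw),0]);z=np.array([0,0,-1.]);return Rn.from_matrix(np.c_[np.cross(y,z),y,z])
E
python3 - <<'E'
from h import *
im=cv2.imread("pics/top0.png");c=cams.calibration("top");g=cv2.cvtColor(im,cv2.COLOR_BGR2GRAY)
hsv=cv2.cvtColor(im,cv2.COLOR_BGR2HSV)
def blob(m,x0,y0,x1,y1):
    k=np.zeros_like(g);k[y0:y1,x0:x1]=m[y0:y1,x0:x1]*255
    cs,_=cv2.findContours(k,cv2.RETR_EXTERNAL,cv2.CHAIN_APPROX_NONE);return max(cs,key=cv2.contourArea)
def cen(q): m=cv2.moments(q);return m["m10"]/m["m00"],m["m01"]/m["m00"],m["m00"]
p=blob(g<70,165,243,192,268);u,v,a=cen(p);print("pad",u,v,a,onz(c,u,v,.083))
lid=blob((hsv[...,1]<60)&(g>110),125,155,250,280)
b=cv2.boxPoints(cv2.minAreaRect(lid));W=[onz(c,*q,.08) for q in b];print(b,np.round(W,4))
for i in range(4): d=W[(i+1)%4]-W[i];print(np.hypot(*d[:2]),np.degrees(np.arctan2(d[1],d[0])))
q=blob(hsv[...,1]<70,420,238,452,268);u,v,a=cen(q);print("plug",u,v,a,cv2.boundingRect(q),onz(c,u,v,.042),onz(c,u,v,.03))
for n,(u,v) in dict(d0=(394,188),d1=(369,244)).items(): print(n,onz(c,u,v,.014))
print("jar",onz(c,358,113,.07))
for n,(u,v) in dict(s1=(422,287),s2=(451,286)).items(): print(n,onz(c,u,v,.03))
c2=cams.calibration("scene");print("scene pad",onz(c2,432,166,.083),"plug top",onz(c2,204,199,.042))
cv2.imwrite("pics/crop.png",np.hstack([cv2.resize(im[150:280,125:255],(390,390),interpolation=2),cv2.resize(im[220:300,400:480],(390,390),interpolation=2)]))
E
```

```text
pad 177.89310009718173 255.40913508260445 171.5 [0.45673445 0.19369527 0.083     ]
[[131.27495 254.70595]
 [149.36916 162.2244 ]
 [240.92946 180.13838]
 [222.83525 272.61993]] [[0.4591 0.2805 0.08  ]
 [0.6319 0.2515 0.08  ]
 [0.5958 0.0789 0.08  ]
 [0.4238 0.1115 0.08  ]]
0.17521913641563017 -9.509443089722286
0.17635958113225036 -101.81226739469687
0.1750756272870335 169.25984884983694
0.1725949126949418 78.19857273742133
plug 434.7215474583895 251.340530814215 370.5 (423, 242, 24, 20) [ 0.45514831 -0.29541591  0.042     ] [ 0.45452047 -0.29908764  0.03      ]
d0 [ 0.58472967 -0.22453775  0.014     ]
d1 [ 0.47046953 -0.16989056  0.014     ]
jar [ 0.72684555 -0.14681003  0.07      ]
s1 [ 0.38475115 -0.27093496  0.03      ]
s2 [ 0.38578369 -0.32887565  0.03      ]
scene pad [0.45969806 0.19166242 0.083     ] plug top [ 0.46077205 -0.2974479   0.042     ]
```

View pics/crop.png

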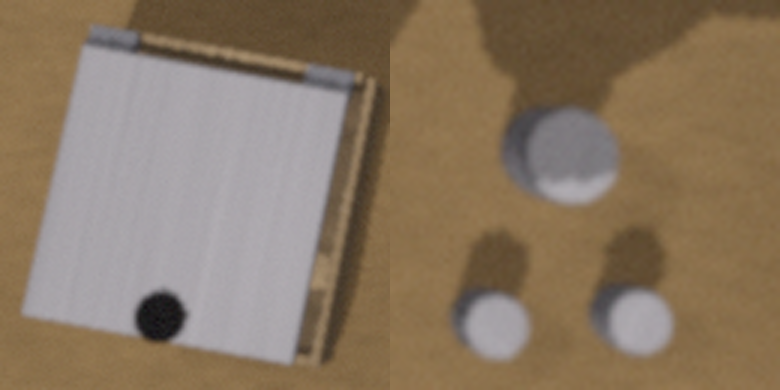

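The crop confirms the largest plug: its top face is centred at about (437.3,252.2) in the full picture, with the smaller ones at (422,287) and (451,286). The lid edges are clear too: left from (132.3,254.7) to (150,170), right from (222.7,271) to (241,179.3).

```bash
python3 - <<'E'
from h import *
c=cams.calibration("top");c2=cams.calibration("scene")
P=lambda u,v:onz(c,125+u/3,150+v/3,.08)
for a,b,o in [((22,314),(75,60),0),((293,363),(348,88),0),((22,314),(293,363),90)]:
    d=P(*b)-P(*a);print(np.degrees(np.arctan2(d[1],d[0]))+o)
pl=onz(c,437.3,252.2,.042);print("plug",pl)
A,B=[],[]
for cc,u,v in((c,437.3,252.2),(c2,204,199)):
    o,d=ray(cc,u,v);d/=np.linalg.norm(d);M=np.eye(3)-np.outer(d,d);A.append(M);B.append(M@o)
print("tri",np.linalg.solve(sum(A),sum(B)))
psi=np.radians(-10.8);ex=np.array([np.cos(psi),np.sin(psi),0]);pad=np.array([.458,.193,.083])
print("nest",pad+ex*(.158-.08-.025),"hinge",pad+ex*.158)
print(rows(np.r_[pad[:2],.20],down(np.radians(-100.8))))
E
```

```text
-10.250947561505678
-10.977629871778305
-10.99399560655084
plug [ 0.45339558 -0.30045507  0.042     ]
tri [ 0.45336378 -0.29991882  0.03778431]
nest [0.51006122 0.18306879 0.083     ] hinge [0.61320139 0.16339375 0.083     ]
[ 6.151e-01 -7.745e-01  3.930e-02 -1.300e-03  2.000e-04  5.682e-01]
```

```bash
python3 -m creep '[0.615,-0.774,0.04,0,0,0.568, 0.615,-0.774,0.04,0,0,0.568, 0.615,-0.774,0.04,0,0,0.568, 0.615,-0.774,0.04,0,0,0.568, 0.615,-0.774,0.04,0,0,0.568, 0.615,-0.774,0.04,0,0,0.568, 0.615,-0.774,0.04,0,0,0.568, 0.615,-0.774,0.04,0,0,0.568, 0.615,-0.774,0.04,0,0,0.568, 0.615,-0.774,0.04,0,0,0.568, 0.615,-0.774,0.04,0,0,0.568, 0.615,-0.774,0.04,0,0,0.568]' -1 40
python3 -c "
from h import *
print(rows([.458,.193,.16],down(np.radians(-100.8))),ctrl.observe()['q'])"
```

```text
time: 1.3
tcp_pos: [0.3813, 0.019, 0.2071]
ee_rot: [0.0, 0.996, -0.094, 0.0]
wrist_force: [1.6, -1.5, -0.3]
gripper_width: -0.0001
gripper_force: 0.0
[ 0.0535 -0.2316  0.0589  0.     -0.0007  0.0006] [-4.61245916e-02 -6.14981049e-02  1.98438392e+00 -8.42494491e-05
  1.21817647e+00  1.71275928e+00]
```

Finish the move, then look with the wrist camera.

```bash
python3 -m creep '[0.053,-0.23,0.059,0,0,0, 0.053,-0.23,0.059,0,0,0, 0.053,-0.23,0.059,0,0,0, 0.053,-0.23,0.059,0,0,0, 0.053,-0.23,0.059,0,0,0, 0.053,-0.23,0.059,0,0,0, 0.053,-0.23,0.059,0,0,0]'
python3 -c "
from h import *
p,R=tool();c=cams.calibration('wrist');im=cams.snapshot('wrist');cv2.imwrite('pics/w1.png',im);print(p,proj(c,[.458,.193,.083]),R.as_matrix().round(3),rows([.458,.193,.16],down(np.radians(-100.8))))
np.save('w1.npy',{k:c[k] for k in c},allow_pickle=True)"
```

```text
time: 2.0
tcp_pos: [0.4569, 0.1889, 0.16]
ee_rot: [0.0, 0.996, -0.094, -0.0]
wrist_force: [0.7, 0.6, -0.2]
gripper_width: 0.0003
gripper_force: 0.0
[0.45691161 0.18891196 0.16001803] [313.4511073  208.62632198] [[ 0.982 -0.188 -0.   ]
 [-0.188 -0.982 -0.   ]
 [-0.     0.    -1.   ]] [ 0.0002 -0.0055  0.0003 -0.0003 -0.0006 -0.0011]
```

View pics/w1.png

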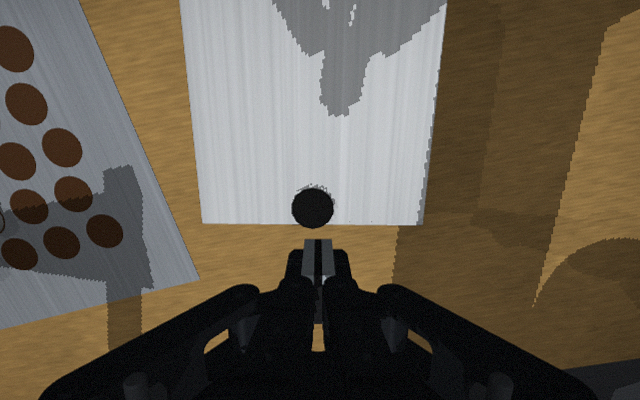

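The wrist view shows the pad at (312,208), against a predicted (313,209), so the pose estimate is good. Next I descend onto it with a force guard.

```bash
cat > chk.py <<'E'
import sys
from workcell import ctrl
s=ctrl.observe();f=s["wrist_force"];print(round(s["time"],1),s["tcp_pos"].round(4),f.round(1))
sys.exit(int((f@f)**.5>float(sys.argv[1])))
E
python3 -m creep '[0,-0.005,0.03,0,0,0, 0,-0.005,0.06,0,0,0, 0,-0.005,0.085,0,0,0, 0,-0.005,0.09,0,0,0, 0,-0.005,0.09,0,0,0, 0,-0.005,0.09,0,0,0]' >/dev/null; python3 chk.py 3 &&
python3 -m creep '[0,0,0.00125,0,0,0, 0,0,0.0025,0,0,0, 0,0,0.00375,0,0,0]' >/dev/null; python3 chk.py 7 &&
python3 -m creep '[0,0,0.00125,0,0,0, 0,0,0.0025,0,0,0]' >/dev/null; python3 chk.py 7 &&
python3 -m creep '[0,0,0.00125,0,0,0, 0,0,0.0025,0,0,0]' >/dev/null; python3 chk.py 7
```

```text
2.6 [0.4585 0.1934 0.0891] [-0.1  0.1 -0.5]
3.0 [0.458  0.1936 0.0852] [-0.3 -0.1 -0.9]
3.1 [0.4579 0.1936 0.083 ] [-3.2 -0.3  6.2]
3.4 [0.4578 0.1936 0.081 ] [-3.4 -0.2  6. ]
```

```bash
c(){ python3 chk.py 10.5; }
python3 -m creep '[0,0,0.00125,0,0,0, 0,0,0.0025,0,0,0]' >/dev/null; c &&
python3 -m creep '[0,0,0.0006,0,0,0]' >/dev/null; c &&
python3 -m creep '[0,0,0.0006,0,0,0]' >/dev/null; c &&
python3 -m creep '[0,0,0.0006,0,0,0]' >/dev/null; c &&
python3 -m creep '[0,0,0.0006,0,0,0]' >/dev/null; c &&
python3 -m creep '[0,0,0.0006,0,0,0]' >/dev/null; c &&
python3 -m creep '[0,0,0.0006,0,0,0]' >/dev/null; c &&
python3 -m creep '[0,0,0.0006,0,0,0]' >/dev/null; c &&
python3 -m creep '[0,0,0.0006,0,0,0]' >/dev/null; c &&
python3 -m creep '[0,0,0.0006,0,0,0]' >/dev/null; c &&
python3 -m creep '[0,0,0.0006,0,0,0]' >/dev/null; c &&
python3 -m creep '[0,0,0.0006,0,0,0]' >/dev/null; c &&
python3 -m creep '[0,0,0.0006,0,0,0]' >/dev/null; c
```

```text
3.5 [0.4577 0.1936 0.079 ] [-3.  -0.9  5.2]
3.6 [0.4577 0.1936 0.0785] [-3.   1.1  6.7]
3.8 [0.4577 0.1936 0.078 ] [-3.5 -0.4  4.8]
3.9 [0.4577 0.1937 0.0775] [-4.1  0.2  4.3]
4.0 [0.4576 0.1936 0.077 ] [-3.4  1.   6.3]
4.0 [0.4576 0.1936 0.0765] [-3.7  0.6  5.6]
4.2 [0.4576 0.1936 0.0761] [-4.4  0.7  5.9]
4.2 [0.4576 0.1937 0.0756] [-5.  -0.1  6. ]
4.3 [0.4576 0.1937 0.0751] [-4.1 -0.1  6.1]
4.5 [0.4576 0.1936 0.0746] [-4.3  0.9  5.7]
4.5 [0.4576 0.1937 0.0742] [-4.8 -0.1  6.1]
4.7 [0.4576 0.1937 0.0737] [-4.3 -0.3  5.3]
4.8 [0.4576 0.1937 0.0732] [-5.1 -0.4  4.7]
```

```bash
c(){ python3 chk.py 10.5; }
python3 -m creep '[0,0,0.0006,0,0,0]' >/dev/null; c &&
python3 -m creep '[0,0,0.0006,0,0,0]' >/dev/null; c &&
python3 -m creep '[0,0,0.0006,0,0,0]' >/dev/null; c &&
python3 -m creep '[0,0,0.0006,0,0,0]' >/dev/null; c &&
python3 -m creep '[0,0,0.0006,0,0,0]' >/dev/null; c &&
python3 -m creep '[0,0,0.0006,0,0,0]' >/dev/null; c &&
python3 -m creep '[0,0,0.0006,0,0,0]' >/dev/null; c &&
python3 -m creep '[0,0,0.0006,0,0,0]' >/dev/null; c &&
python3 -m creep '[0,0,0.0006,0,0,0]' >/dev/null; c &&
python3 -m creep '[0,0,0.0006,0,0,0]' >/dev/null; c &&
python3 -m creep '[0,0,0.0006,0,0,0]' >/dev/null; c &&
python3 -m creep '[0,0,0.0006,0,0,0]' >/dev/null; c &&
python3 -m creep '[0,0,0.0006,0,0,0]' >/dev/null; c &&
python3 -m creep '[0,0,0.0006,0,0,0]' >/dev/null; c &&
python3 -m creep '[0,0,0.0006,0,0,0]' >/dev/null; c &&
python3 -m creep '[0,0,0.0006,0,0,0]' >/dev/null; c &&
python3 -m creep '[0,0,0.0006,0,0,0]' >/dev/null; c &&
python3 -m creep '[0,0,0.0006,0,0,0]' >/dev/null; c
```

```text
4.8 [0.4576 0.1937 0.0727] [-4.8 -0.2  5.7]
5.0 [0.4576 0.1937 0.0722] [-3.8  0.2  5.2]
5.0 [0.4576 0.1937 0.0718] [-5.4 -0.5  5.7]
5.2 [0.4576 0.1936 0.0712] [-4.2  0.4  5. ]
5.2 [0.4576 0.1937 0.0708] [-4.7  0.8  5.3]
5.3 [0.4576 0.1936 0.0703] [-4.  -0.4  6. ]
5.5 [0.4576 0.1937 0.0698] [-4.1 -0.4  5.8]
5.5 [0.4576 0.1936 0.0693] [-5.1 -0.2  5. ]
5.7 [0.4576 0.1937 0.0689] [-4.6  0.2  5.1]
5.8 [0.4576 0.1937 0.0684] [-4.2  1.   6.2]
5.8 [0.4576 0.1937 0.0679] [-4.6 -1.2  6. ]
6.0 [0.4576 0.1936 0.0674] [-4.2  0.3  4.8]
6.0 [0.4576 0.1936 0.0669] [-3.9  0.5  4.8]
6.2 [0.4577 0.1936 0.0665] [-3.2  0.7  4.4]
6.2 [0.4577 0.1936 0.0659] [-4.5  0.4  5.1]
6.3 [0.4577 0.1936 0.0655] [-4.   0.8  5.3]
6.5 [0.4577 0.1936 0.065 ] [-4.2 -0.4  5.1]
6.5 [0.4578 0.1936 0.0646] [-5.  -0.2  7.8]
```

```bash
c(){ python3 chk.py 12; }
python3 -m creep '[0,0,0.0004,0,0,0]' >/dev/null; c &&
python3 -m creep '[0,0,0.0004,0,0,0]' >/dev/null; c &&
python3 -m creep '[0,0,0.0004,0,0,0]' >/dev/null; c &&
python3 -m creep '[0,0,0.0004,0,0,0]' >/dev/null; c &&
python3 -m creep '[0,0,0.0004,0,0,0]' >/dev/null; c &&
python3 -m creep '[0,0,0.0004,0,0,0]' >/dev/null; c &&
python3 -m creep '[0,0,0.0004,0,0,0]' >/dev/null; c
```

```text
6.7 [0.4578 0.1936 0.0643] [-5.1 -0.4  7.9]
6.8 [0.4578 0.1937 0.0641] [-5.6  0.  10.1]
6.8 [0.4578 0.1937 0.0638] [-5.2 -0.9 10.2]
7.0 [0.4578 0.1937 0.0636] [-6.2 -0.9 10.8]
7.0 [0.4578 0.1937 0.0636] [-6.2 -0.9 10.8]
7.0 [0.4578 0.1937 0.0636] [-6.2 -0.9 10.8]
7.0 [0.4578 0.1937 0.0636] [-6.2 -0.9 10.8]
```

```bash
python3 -m creep '[0,0,0.0004,0,0,0]' >/dev/null; python3 chk.py 12;
python3 -m creep '[0,0,-0.01,0,0,0, 0,0,-0.03,0,0,0, -0.03,0,-0.07,0,0,0, -0.08,0,-0.11,0,0,0, -0.13,0,-0.15,0,0,0, -0.13,0.05,-0.15,0,0,0, -0.13,0.1,-0.15,0,0,0, -0.13,0.15,-0.15,0,0,0, -0.13,0.15,-0.15,0,0,0]' 1
python3 -c "
from h import *
print(rows([.4534,-.300,.17],down(np.radians(-100.8))),ctrl.observe()['q'])"
```

```text
7.0 [0.4579 0.1937 0.0634] [-5.8 -0.6 12.5]
time: 7.95
tcp_pos: [0.3327, 0.0924, 0.1831]
ee_rot: [0.0, 0.995, -0.096, 0.0]
wrist_force: [-0.2, 0.1, 0.5]
gripper_width: 0.0854
gripper_force: 0.0
[ 2.415e-01  4.528e-01  1.680e-02  3.000e-04 -1.300e-03 -4.000e-03] [ 1.65227465e-01 -1.22512972e-01  2.09928569e+00 -6.24522201e-04
  1.16395187e+00  1.92787099e+00]
```

```bash
python3 -m creep '[0.24,0.453,0.03,0,0,0, 0.24,0.453,0.03,0,0,0, 0.24,0.453,0.03,0,0,0, 0.24,0.453,0.03,0,0,0, 0.24,0.453,0.03,0,0,0, 0.24,0.453,0.03,0,0,0, 0.24,0.453,0.03,0,0,0, 0.24,0.453,0.03,0,0,0, 0.24,0.453,0.03,0,0,0, 0.24,0.453,0.03,0,0,0, 0.24,0.453,0.03,0,0,0, 0.24,0.453,0.03,0,0,0]'
python3 -c "
from h import *
c=cams.calibration('wrist');im=cams.snapshot('wrist');cv2.imwrite('pics/w2.png',np.hstack([cv2.resize(im,(480,300)),cv2.resize(cams.snapshot('top'),(320,200))[:,:].repeat(1,0) if 0 else cv2.copyMakeBorder(cams.snapshot('top')[90:350,60:380],40,0,0,0,0)]));cv2.imwrite('pics/w2raw.png',im)
print(proj(c,[.4534,-.300,.042]),proj(c,[.4534,-.281,.042]));np.save('w2.npy',c,allow_pickle=True)"
```

```text
time: 9.15
tcp_pos: [0.4541, -0.2955, 0.1591]
ee_rot: [0.0, 0.996, -0.093, 0.0]
wrist_force: [0.4, -0.1, -0.0]
gripper_width: 0.0855
gripper_force: 0.0
[324.2586249  193.92298077] [302.77840864 197.83701   ]
```

View pics/w2.png

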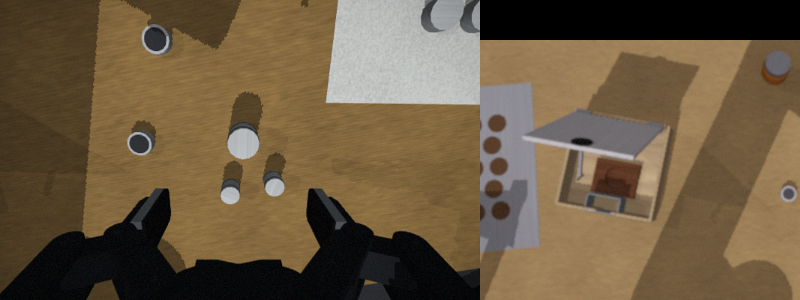

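The wrist view shows the plug top at about (324,191), against a predicted (324,194). The top view shows the lid swinging up and the nest plate inside. Refining the plug position numerically.

```bash
python3 -c "
from h import *
c=np.load('w2.npy',allow_pickle=True).item();im=cv2.imread('pics/w2raw.png');h=cv2.cvtColor(im,cv2.COLOR_BGR2HSV)
m=((h[...,1]<40)&(h[...,2]>165)).astype(np.uint8)*255;k=np.zeros_like(m);k[155:222,290:356]=m[155:222,290:356]
cs,_=cv2.findContours(k,0,1);q=max(cs,key=cv2.contourArea);(u,v),r=cv2.minEnclosingCircle(q);print(u,v,r,cv2.contourArea(q),cv2.fitEllipse(q))
P=onz(c,u,v,.042);print(P,rows(np.r_[P[:2],.004],down(np.radians(-100.8))))"
```

```text
323.8627624511719 191.01055908203125 20.746253967285156 1252.5 ((323.98736572265625, 191.3907012939453), (39.22291564941406, 40.70886993408203), 86.6655044555664)
[ 0.45604021 -0.30013672  0.042     ] [ 0.0032  0.0049  0.1941  0.0003 -0.0007  0.0019]
```

```bash
python3 -m creep '[0.003,0.005,0.05,0,0,0, 0.003,0.005,0.1,0,0,0, 0.003,0.005,0.15,0,0,0, 0.003,0.005,0.18,0,0,0, 0.003,0.005,0.186,0,0,0, 0.003,0.005,0.186,0,0,0, 0.003,0.005,0.186,0,0,0]' >/dev/null
python3 -m creep '[0,0,0,0,0,0, 0,0,0,0,0,0, 0,0,0,0,0,0, 0,0,0,0,0,0, 0,0,0,0,0,0, 0,0,0,0,0,0, 0,0,0,0,0,0, 0,0,0,0,0,0]' -1 40
python3 -m creep '[0,0,-0.05,0,0,0, 0,0,-0.1,0,0,0, 0,0,-0.15,0,0,0, 0,0,-0.18,0,0,0, 0,0,-0.18,0,0,0]'
python3 -c "
from h import *
cv2.imwrite('pics/w3.png',np.hstack([cv2.resize(cams.snapshot('wrist'),(400,250)),cv2.resize(cams.snapshot('scene'),(400,250))]));top=cams.snapshot('top');cv2.imwrite('pics/top3.png',top);cv2.imwrite('pics/v3.png',np.vstack([cv2.imread('pics/w3.png'),cv2.resize(top[100:270,120:290],(800,340))[:,:800]])[:590])"
```

```text
time: 10.75
tcp_pos: [0.4558, -0.3014, 0.0107]
ee_rot: [0.0, 0.996, -0.094, 0.0]
wrist_force: [-1.6, 1.6, 7.2]
gripper_width: 0.0371
gripper_force: 39.5
time: 11.25
tcp_pos: [0.4567, -0.302, 0.1577]
ee_rot: [0.002, 0.996, -0.094, 0.003]
wrist_force: [0.6, -0.9, -1.0]
gripper_width: 0.0375
gripper_force: 40.6
```

```bash
python3 -c "
from h import *
t=cv2.imread('pics/top3.png');a=cv2.imread('pics/w3.png');b=cv2.resize(t[110:260,130:270],(327,350),interpolation=2);o=np.zeros((600,800,3),np.uint8);o[:250]=a;o[250:,:327]=b;cv2.imwrite('pics/v3.png',o)"
```

```text
(no output)
```

View pics/v3.png

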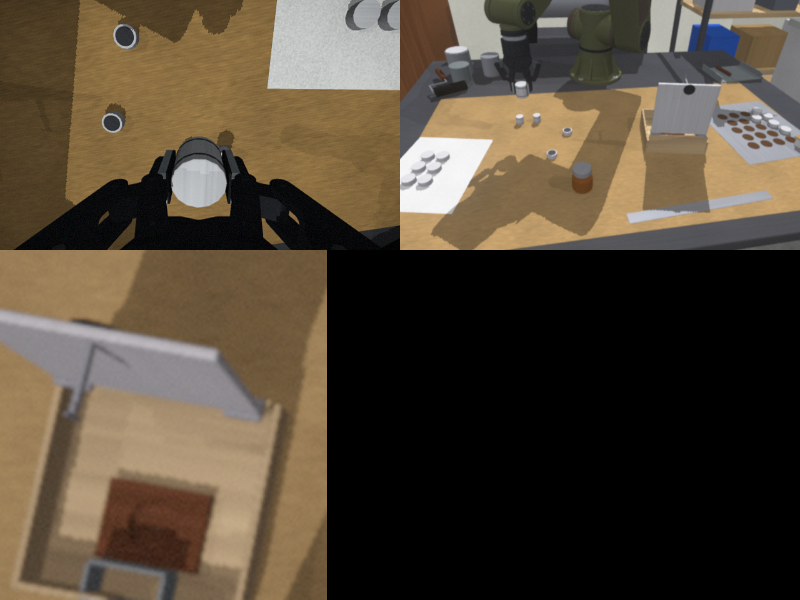

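The plug is held, and its top sits at about (318,291) in the raw wrist picture. The lid stands fully open, and the nest plate's back edge runs through about (199,210) in the top view. Measuring the plug's offset in the grip and cross-checking the nest.

```bash
python3 -c "
from h import *
im=cams.snapshot('wrist');c=cams.calibration('wrist');cv2.imwrite('pics/w4raw.png',im)
p,R=tool()
h=cv2.cvtColor(im,cv2.COLOR_BGR2HSV)
m=((h[...,1]<40)&(h[...,2]>150)).astype(np.uint8)*255;k=np.zeros_like(m);k[235:345,260:375]=m[235:345,260:375]
q=max(cv2.findContours(k,0,1)[0],key=cv2.contourArea);print(cv2.fitEllipse(q),cv2.boundingRect(q),cv2.minEnclosingCircle(q))
(u,v),_=cv2.minEnclosingCircle(q);P=onz(c,u,v,p[2]+.0313);print('plug off tool',R.inv().apply(P-p)*1e3)
t=cams.calibration('top')
psi=np.radians(-10.8);ex=np.array([np.cos(psi),np.sin(psi),0])
print('nest from plate',onz(t,199.1,210.2,.013)-ex*.035, 'from lid',[.5101,.1831])
n=np.array([.5101,.1831,.013])
ey=np.array([-ex[1],ex[0],0])
print([ (proj(t,n+ex*.035+ey*s)).round(1) for s in(.045,0,-.045)])
"
```

```text
((317.8947448730469, 292.748779296875), (76.15292358398438, 86.4796371459961), 89.34471130371094) (274, 255, 88, 77) ((317.6511535644531, 293.5), 43.69646453857422)
plug off tool [  0.4966369   -1.09385759 -31.29999743]
nest from plate [0.50955385 0.18264299 0.013     ] from lid [0.5101, 0.1831]
[array([177.2, 206.1]), array([198.9, 209.9]), array([220.6, 213.8])]
```

```bash
python3 -c "
from h import *
print(rows([.451,.194,.18],down(np.radians(-100.8))))"
```

```text
[-1.209e-01 -6.066e-01 -3.340e-02 -1.400e-03  2.700e-03  2.000e-04]
```

```bash
python3 -m creep '[-0.121,-0.607,-0.033,0,0,0, -0.121,-0.607,-0.033,0,0,0, -0.121,-0.607,-0.033,0,0,0, -0.121,-0.607,-0.033,0,0,0, -0.121,-0.607,-0.033,0,0,0, -0.121,-0.607,-0.033,0,0,0, -0.121,-0.607,-0.033,0,0,0, -0.121,-0.607,-0.033,0,0,0, -0.121,-0.607,-0.033,0,0,0, -0.121,-0.607,-0.033,0,0,0, -0.121,-0.607,-0.033,0,0,0, -0.121,-0.607,-0.033,0,0,0]'
python3 -m creep '[0,0,0,0,0,0, 0,0,0,0,0,0]'
python3 -c "
from h import *
c=cams.calibration('wrist');im=cams.snapshot('wrist');cv2.imwrite('pics/w5.png',im);np.save('w5.npy',c,allow_pickle=True)
n=np.array([.5101,.1831,.013]);print(proj(c,n),proj(c,n+[.021,0,0]),rows([.5101,.1831,.18],down(np.radians(-100.8))))"
```

```text
time: 12.65
tcp_pos: [0.4508, 0.1945, 0.1791]
ee_rot: [0.001, 0.996, -0.093, -0.001]
wrist_force: [0.4, -0.7, -1.7]
gripper_width: 0.0369
gripper_force: 41.0
time: 12.85
tcp_pos: [0.4515, 0.1929, 0.18]
ee_rot: [0.0, 0.995, -0.095, -0.0]
wrist_force: [1.5, 0.3, -0.6]
gripper_width: 0.0367
gripper_force: 41.0
[317.2023304  120.45544371] [312.98758493  98.01870006] [ 0.0742 -0.0017  0.0002  0.0003  0.0005 -0.0019]
```

View pics/w5.png

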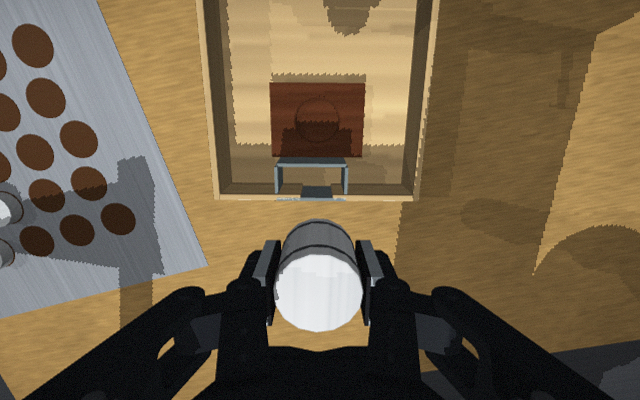

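The nest circle is at about (317.5,120), matching the prediction of (317,120.5). The plug is centred between the pads.

```bash
python3 -c "
from h import *
c=np.load('w5.npy',allow_pickle=True).item();p,R=tool();print('cam in tool',R.inv().apply(-np.array(c['R']).T@c['t']-p))"
c(){ python3 chk.py 4; }
python3 -m creep '[0.04,-0.001,0,0,0,0, 0.074,-0.0017,0,0,0,0, 0.074,-0.0017,0,0,0,0, 0.074,-0.0017,0,0,0,0]' >/dev/null; c && 
python3 -m creep '[0,0,0.03,0,0,0, 0,0,0.06,0,0,0, 0,0,0.09,0,0,0, 0,0,0.12,0,0,0, 0,0,0.15,0,0,0, 0,0,0.17,0,0,0, 0,0,0.18,0,0,0, 0,0,0.18,0,0,0, 0,0,0.18,0,0,0]' >/dev/null; c
python3 -c "
from h import *
print(rows([.5101,.1831,.018],down(np.radians(-100.8))))"
```

```text
cam in tool [ 0.07470787 -0.0009903  -0.14152018]
13.3 [0.5099 0.1834 0.18  ] [ 0.3 -0.2 -0.8]
14.2 [0.5101 0.1843 0.0373] [ 0.  -0.2 -1. ]
[ 0.0003  0.0014  0.0241 -0.0006 -0.0011  0.0001]
```

```bash
c(){ python3 chk.py 5; }
python3 -m creep '[0,0,0,0,0,0, 0,0.0005,0,0,0,0]' >/dev/null; c
python3 -m creep '[0,0,0.006,0,0,0, 0,0,0.012,0,0,0]' >/dev/null; c && 
python3 -m creep '[0,0,0.003,0,0,0, 0,0,0.006,0,0,0]' >/dev/null; c &&
python3 -m creep '[0,0,0.0025,0,0,0]' >/dev/null; c &&
python3 -m creep '[0,0,0.0025,0,0,0]' >/dev/null; c &&
python3 -m creep '[0,0,0.0015,0,0,0]' >/dev/null; c &&
python3 -m creep '[0,0,0,0,0,0]' >/dev/null; c
```

```text
14.4 [0.5101 0.1839 0.0372] [-0.2  0.  -1.7]
14.6 [0.5099 0.1838 0.0267] [ 0.2 -0.3 -1.3]
14.8 [0.5097 0.1838 0.0216] [-0.6 -1.  -1.1]
14.9 [0.5097 0.1838 0.0198] [ 0.2  0.1 -1.2]
15.0 [0.5098 0.1838 0.0179] [-0.6 -0.3 -1.3]
15.1 [0.5098 0.1838 0.0167] [-3.4 -0.1 14.2]
15.1 [0.5098 0.1838 0.0167] [-3.4 -0.1 14.2]
```

The plug is on the nest floor. Release and retreat upward.

```bash
python3 -m creep '[0,0,-0.001,0,0,0, 0,0,-0.001,0,0,0]' >/dev/null; python3 chk.py 9
python3 -m creep '[0,0,0,0,0,0, 0,0,0,0,0,0, 0,0,0,0,0,0, 0,0,0,0,0,0, 0,0,0,0,0,0, 0,0,0,0,0,0]' 0.6
python3 -m creep '[0,0,-0.03,0,0,0, 0,0,-0.06,0,0,0, 0,0,-0.1,0,0,0, 0,0,-0.15,0,0,0, -0.05,0,-0.2,0,0,0, -0.05,0,-0.2,0,0,0]'
python3 -c "
from h import *
c=cams.calibration('wrist');w=cams.snapshot('wrist');t=cams.snapshot('top');s=cams.snapshot('scene')
print('plug top',proj(c,[.5101,.1831,.048]))
o=np.zeros((600,800,3),np.uint8);o[:400,:640]=w;o[400:,:280]=cv2.resize(t[110:260,130:340],(280,200));o[400:,280:]=cv2.resize(s[120:290,330:640],(520,200));cv2.imwrite('pics/v6.png',o)"
```

```text
15.3 [0.5099 0.1838 0.0178] [ 0.1 -0.9 -1.4]
time: 15.9
tcp_pos: [0.5098, 0.1838, 0.0176]
ee_rot: [-0.0, 0.996, -0.094, -0.0]
wrist_force: [-0.3, 0.5, 0.2]
gripper_width: 0.0687
gripper_force: 0.0
time: 16.5
tcp_pos: [0.4698, 0.1921, 0.1817]
ee_rot: [-0.001, 0.996, -0.094, 0.003]
wrist_force: [0.6, -0.3, -0.7]
gripper_width: 0.0686
gripper_force: 0.0
plug top [320.85678383 144.43293253]
```

View pics/v6.png

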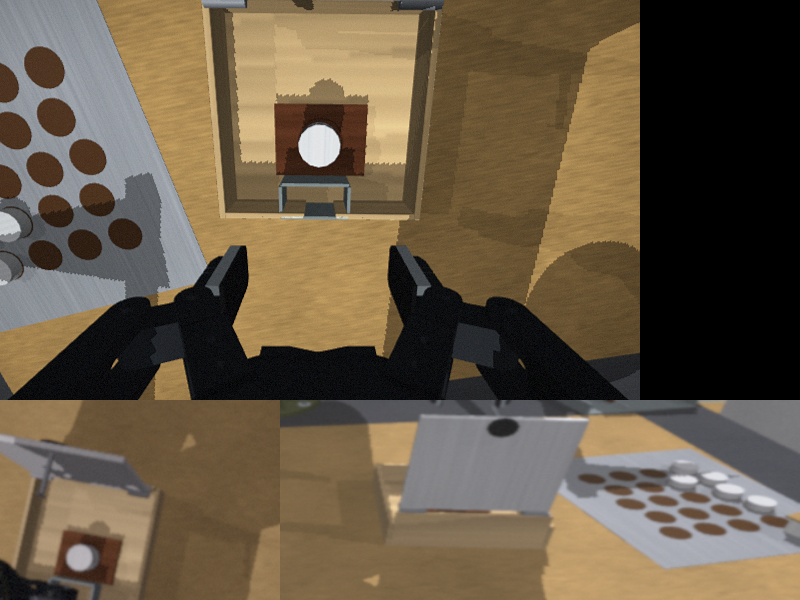

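The plug's top is at (319.5,145), against a predicted (321,144), so it is seated and upright in the nest. Next: plan the lid closing.

```bash
cat > plan.py <<'E'
from h import *
psi=np.radians(-10.8);ex=np.array([np.cos(psi),np.sin(psi),0]);H=np.array([.458,.193,0])+ex*.158+[0,0,.072]
def tip(th):
    off=np.interp(th,[0,.1,.6],[0,.003,.011])
    return np.array([-.158*np.cos(th)+.011*np.sin(th)+off,.158*np.sin(th)+.011*np.cos(th)])
def W(xz): return H+ex*xz[0]+[0,0,xz[1]]
E
python3 -c "
from plan import *
Rd=down(np.radians(-100.8))
print('over',rows(W([.07,.215]),Rd)); print('up',rows(tool()[0]+[0,0,.10],Rd))
s=tip(1.6);print('start from over',np.round((s-[.07,.215])/.8*[1,-1],4), W(s))
for a,b in ((1.6,1.1),(1.1,.5),(.5,.1)):
    print(a,b,[tuple(np.round((tip(t)-tip(a))/.8*[1,-1],3)) for t in np.linspace(a,b,11)[1:]])"
```

```text
over [ 2.693e-01  1.000e-03 -1.369e-01 -1.000e-04 -4.000e-04  7.000e-04]
up [ 0.00e+00 -0.00e+00 -1.25e-01 -1.00e-04 -4.00e-04  7.00e-04]
start from over [-0.0542  0.0717] [0.6393389  0.15840775 0.22961143]
1.6 1.1 [(np.float64(-0.01), np.float64(-0.001)), (np.float64(-0.02), np.float64(-0.001)), (np.float64(-0.03), np.float64(-0.001)), (np.float64(-0.04), np.float64(0.0)), (np.float64(-0.049), np.float64(0.001)), (np.float64(-0.059), np.float64(0.003)), (np.float64(-0.069), np.float64(0.005)), (np.float64(-0.078), np.float64(0.008)), (np.float64(-0.088), np.float64(0.011)), (np.float64(-0.097), np.float64(0.015))]
1.1 0.5 [(np.float64(-0.011), np.float64(0.005)), (np.float64(-0.021), np.float64(0.011)), (np.float64(-0.031), np.float64(0.017)), (np.float64(-0.041), np.float64(0.024)), (np.float64(-0.05), np.float64(0.031)), (np.float64(-0.059), np.float64(0.039)), (np.float64(-0.068), np.float64(0.047)), (np.float64(-0.075), np.float64(0.056)), (np.float64(-0.083), np.float64(0.066)), (np.float64(-0.091), np.float64(0.075))]
0.5 0.1 [(np.float64(-0.005), np.float64(0.007)), (np.float64(-0.01), np.float64(0.014)), (np.float64(-0.014), np.float64(0.021)), (np.float64(-0.018), np.float64(0.028)), (np.float64(-0.022), np.float64(0.035)), (np.float64(-0.025), np.float64(0.043)), (np.float64(-0.029), np.float64(0.05)), (np.float64(-0.032), np.float64(0.058)), (np.float64(-0.034), np.float64(0.066)), (np.float64(-0.036), np.float64(0.073))]
```

```bash
c(){ python3 chk.py 5; }
python3 -m creep '[0,0,-0.06,0,0,0, 0,0,-0.12,0,0,0, 0.02,0,-0.137,0,0,0, 0.07,0,-0.137,0,0,0, 0.12,0,-0.137,0,0,0, 0.17,0,-0.137,0,0,0, 0.22,0,-0.137,0,0,0, 0.269,0.001,-0.137,0,0,0, 0.269,0.001,-0.137,0,0,0, 0.269,0.001,-0.137,0,0,0]' -1 >/dev/null; c &&
python3 -m creep '[0,0,0.025,0,0,0, 0,0,0.05,0,0,0, 0,0,0.072,0,0,0, 0,0,0.072,0,0,0]' >/dev/null; c &&
python3 -m creep '[-0.012,0,0,0,0,0, -0.024,0,0,0,0,0, -0.03,0,0,0,0,0]' >/dev/null; c
python3 -c "
from plan import *
print(rows(W(tip(1.6)),down(np.radians(-100.8))))"
```

```text
17.6 [0.6823 0.1495 0.2837] [-1.1  0.   0. ]
18.1 [0.6804 0.1504 0.2269] [0.1 0.6 0.5]
18.4 [0.6576 0.1551 0.231 ] [ 1.1  0.5 -0.1]
[-0.0231  0.0002  0.0017 -0.0007 -0.0016  0.0008]
```

```bash
c(){ python3 chk.py 13; }
python3 -m creep '[-0.006,0,0,0,0,0, -0.012,0,0,0,0,0, -0.018,0,0.001,0,0,0, -0.023,0,0.001,0,0,0]' >/dev/null; c &&
python3 -m creep '[-0.01,0,-0.001,0,0,0, -0.02,0,-0.001,0,0,0, -0.03,0,-0.001,0,0,0]' >/dev/null; c &&
python3 -m creep '[-0.01,0,0.001,0,0,0, -0.019,0,0.002,0,0,0, -0.029,0,0.004,0,0,0, -0.039,0,0.006,0,0,0]' >/dev/null; c
python3 -c "
from plan import *
print(rows(W(tip(1.2)),down(np.radians(-100.8))))"
```

```text
18.8 [0.64   0.1581 0.2291] [ 3.  -0.5  1.7]
19.1 [0.616  0.1628 0.2298] [ 4.9  1.2 -0.6]
19.4 [0.5853 0.1687 0.225 ] [3.9 2.  3. ]
[-0.0094 -0.      0.0021 -0.0004 -0.0005  0.0003]
```

Contact is at 3–5 N and tracking well, so I keep following the arc.

```bash
c(){ python3 chk.py 13; }
python3 -m creep '[-0.009,0,0.002,0,0,0, -0.019,0,0.005,0,0,0, -0.028,0,0.009,0,0,0]' >/dev/null; c &&
python3 -m creep '[-0.011,0,0.005,0,0,0, -0.021,0,0.011,0,0,0, -0.031,0,0.017,0,0,0, -0.041,0,0.024,0,0,0, -0.05,0,0.031,0,0,0]' >/dev/null; c &&
python3 -m creep '[-0.009,0,0.008,0,0,0, -0.018,0,0.016,0,0,0, -0.025,0,0.025,0,0,0, -0.033,0,0.035,0,0,0, -0.041,0,0.044,0,0,0]' >/dev/null; c
python3 -c "
from plan import *
print(rows(W(tip(.5)),down(np.radians(-100.8))))"
```

```text
19.8 [0.5632 0.1729 0.2175] [3.  1.7 4.4]
20.2 [0.5239 0.1804 0.1929] [1.3 2.1 6.1]
20.8 [0.492  0.1863 0.1575] [ 7.5 -0.9  4.1]
[-0.0008 -0.0002  0.0001 -0.0003 -0.0013  0.0003]
```

```bash
c(){ python3 chk.py 13; }
python3 -m creep '[-0.005,0,0.007,0,0,0, -0.01,0,0.014,0,0,0, -0.014,0,0.021,0,0,0, -0.018,0,0.028,0,0,0, -0.022,0,0.035,0,0,0]' >/dev/null; c &&
python3 -m creep '[-0.003,0,0.008,0,0,0, -0.007,0,0.015,0,0,0, -0.01,0,0.023,0,0,0, -0.012,0,0.031,0,0,0, -0.014,0,0.038,0,0,0]' >/dev/null; c
python3 -c "
from plan import *
print(rows(W(tip(0)),down(np.radians(-100.8))))"
```

```text
21.2 [0.475  0.1894 0.1295] [ 5.2 -1.   4.2]
21.8 [0.4647 0.1915 0.0997] [ 7.9 -4.  15.4]
[-0.0086 -0.0003  0.0208 -0.0005 -0.0034  0.0003]
```

Force spiked, so I back off slightly and check.

```bash
python3 -m creep '[0,0,-0.003,0,0,0, 0,0,-0.003,0,0,0]' >/dev/null; python3 chk.py 13; python3 -m creep '[0,0,-0.003,0,0,0, 0,0,-0.003,0,0,0]' >/dev/null; python3 chk.py 13
python3 -c "
from h import *
w=cams.snapshot('wrist');t=cams.snapshot('top');s=cams.snapshot('scene')
o=np.zeros((600,800,3),np.uint8);o[:400,:640]=w;o[400:,:280]=cv2.resize(t[110:260,130:340],(280,200));o[400:,280:]=cv2.resize(s[120:290,330:640],(520,200));cv2.imwrite('pics/v7.png',o)"
```

```text
21.9 [0.4638 0.1915 0.1018] [ 3.  -1.6  5.1]
22.1 [0.4639 0.1915 0.1043] [ 0.8 -1.5  4.8]
```

View pics/v7.png

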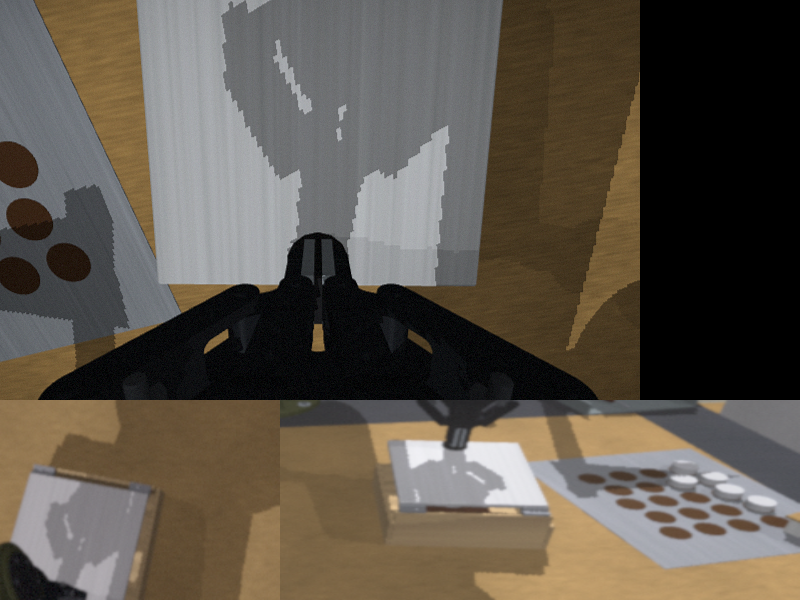

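The finger rests on the rubber pad and the lid is nearly shut. The static force is only about 5 N, so the spike came from sideways dragging on the rubber. Now straight down, slowly.

```bash
c(){ python3 chk.py 10; }
python3 -m creep '[0,0,0.0015,0,0,0, 0,0,0.003,0,0,0]' >/dev/null; c &&
python3 -m creep '[0,0,0.0015,0,0,0, 0,0,0.003,0,0,0]' >/dev/null; c &&
python3 -m creep '[0,0,0.0015,0,0,0, 0,0,0.003,0,0,0]' >/dev/null; c &&
python3 -m creep '[0,0,0.0015,0,0,0, 0,0,0.003,0,0,0]' >/dev/null; c &&
python3 -m creep '[0,0,0.0015,0,0,0, 0,0,0.003,0,0,0]' >/dev/null; c &&
python3 -m creep '[0,0,0.0015,0,0,0, 0,0,0.003,0,0,0]' >/dev/null; c &&
python3 -m creep '[0,0,0.0015,0,0,0, 0,0,0.003,0,0,0]' >/dev/null; c &&
python3 -m creep '[0,0,0.0015,0,0,0, 0,0,0.003,0,0,0]' >/dev/null; c &&
python3 -m creep '[0,0,0.0015,0,0,0, 0,0,0.003,0,0,0]' >/dev/null; c
```

```text
22.5 [0.4635 0.1916 0.1016] [-2.6 -1.8  6.2]
22.7 [0.4631 0.1916 0.0991] [-4.8 -0.9  7.8]
22.9 [0.463  0.1917 0.0967] [-4.5 -0.8  8.3]
23.1 [0.4631 0.1918 0.0943] [-3.5  0.   5.9]
23.3 [0.463  0.1918 0.0917] [-4.9  0.3  6.7]
23.5 [0.463  0.1918 0.0893] [-3.9  0.3  5.6]
23.7 [0.463  0.1918 0.0869] [-5.3  1.   5.5]
23.9 [0.4629 0.1918 0.0845] [-5.3  0.8  5.5]
24.1 [0.4629 0.1918 0.0821] [-5.1  0.9  6.6]
```

```bash
c(){ python3 chk.py 11; }
python3 -m creep '[0,0,0.0015,0,0,0, 0,0,0.003,0,0,0]' >/dev/null; c &&
python3 -m creep '[0,0,0.0015,0,0,0, 0,0,0.003,0,0,0]' >/dev/null; c &&
python3 -m creep '[0,0,0.0015,0,0,0, 0,0,0.003,0,0,0]' >/dev/null; c &&
python3 -m creep '[0,0,0.0015,0,0,0, 0,0,0.003,0,0,0]' >/dev/null; c &&
python3 -m creep '[0,0,0.0015,0,0,0, 0,0,0.003,0,0,0]' >/dev/null; c &&
python3 -m creep '[0,0,0.0015,0,0,0, 0,0,0.003,0,0,0]' >/dev/null; c &&
python3 -m creep '[0,0,0.0008,0,0,0]' >/dev/null; c &&
python3 -m creep '[0,0,0.0006,0,0,0]' >/dev/null; c &&
python3 -m creep '[0,0,0.0006,0,0,0]' >/dev/null; c &&
python3 -m creep '[0,0,0.0006,0,0,0]' >/dev/null; c &&
python3 -m creep '[0,0,0.0006,0,0,0]' >/dev/null; c &&
python3 -m creep '[0,0,0.0004,0,0,0]' >/dev/null; c &&
python3 -m creep '[0,0,0.0004,0,0,0]' >/dev/null; c
```

```text
24.3 [0.4629 0.1918 0.0797] [-4.2  1.   6.4]
24.5 [0.4628 0.1918 0.0773] [-6.2  1.7  7. ]
24.7 [0.4628 0.1919 0.0749] [-5.3  1.4  6.7]
24.9 [0.4628 0.1919 0.0725] [-6.3  1.6  5.9]
25.1 [0.4628 0.1919 0.0701] [-5.3  1.1  5.8]
25.3 [0.4628 0.1918 0.0676] [-4.2  1.2  4.6]
25.4 [0.4629 0.1918 0.067 ] [-4.9  0.9  5.8]
25.5 [0.4629 0.1918 0.0666] [-5.3  1.3  4.9]
25.6 [0.463  0.1918 0.0661] [-5.1  1.1  5.9]
25.7 [0.463  0.1918 0.0656] [-5.7  1.2  5.8]
25.8 [0.463  0.1918 0.0652] [-5.4  0.6  6.4]
25.9 [0.463  0.1918 0.0649] [-6.5  1.3  9. ]
25.9 [0.463  0.1918 0.0649] [-6.5  1.3  9. ]
```

```bash
c(){ python3 chk.py 13.3; }
python3 -m creep '[0,0,0.0004,0,0,0]' >/dev/null; c &&
python3 -m creep '[0,0,0.0004,0,0,0]' >/dev/null; c &&
python3 -m creep '[0,0,0.0004,0,0,0]' >/dev/null; c &&
python3 -m creep '[0,0,0.0004,0,0,0]' >/dev/null; c &&
python3 -m creep '[0,0,0.0004,0,0,0]' >/dev/null; c
```

```text
26.0 [0.463  0.1918 0.0647] [-7.1  0.4  9.6]
26.1 [0.463  0.1918 0.0645] [-7.1  0.6 10.2]
26.2 [0.4631 0.1918 0.0643] [-7.3  0.3 11.8]
26.2 [0.4631 0.1918 0.0643] [-7.3  0.3 11.8]
26.2 [0.4631 0.1918 0.0643] [-7.3  0.3 11.8]
```

Firm stop reached, so the click has passed. Release slowly, straight up.

```bash
python3 -m creep '[0,0,-0.008,0,0,0, 0,0,-0.016,0,0,0, 0,0,-0.024,0,0,0, 0,0,-0.04,0,0,0, 0,0,-0.08,0,0,0, -0.03,0,-0.12,0,0,0, -0.08,0,-0.15,0,0,0, -0.13,0,-0.15,0,0,0, -0.15,0,-0.15,0,0,0, -0.15,0,-0.15,0,0,0]'
python3 -c "
from h import *
w=cams.snapshot('wrist');t=cams.snapshot('top');s=cams.snapshot('scene')
o=np.zeros((600,800,3),np.uint8);o[:400,:640]=w;o[400:,:280]=cv2.resize(t[110:260,130:340],(280,200));o[400:,280:]=cv2.resize(s[120:290,330:640],(520,200));cv2.imwrite('pics/v8.png',o)
c=cams.calibration('wrist');print(proj(c,[.458,.193,.083]))"
```

```text
time: 27.2
tcp_pos: [0.3452, 0.2145, 0.185]
ee_rot: [-0.0, 0.996, -0.093, 0.001]
wrist_force: [1.2, 0.8, -0.6]
gripper_width: 0.0002
gripper_force: 0.0
[319.05881126  48.18415   ]
```

View pics/v8.png

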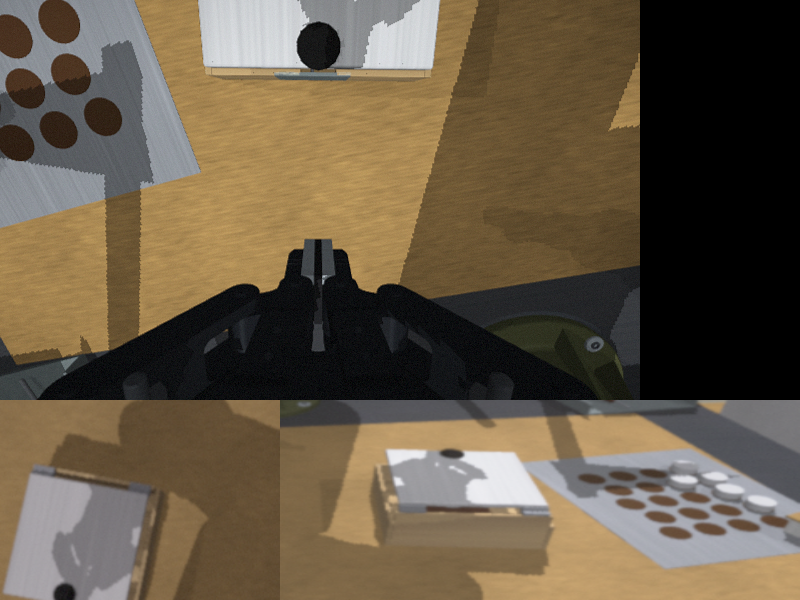

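The lid is level, with the pad at (318,46) against a predicted (319,48). I check that it stays there before handing in.

```bash
python3 -m creep '[0,0,0,0,0,0, 0,0,0,0,0,0, 0,0,0,0,0,0, 0,0,0,0,0,0, 0,0,0,0,0,0, 0,0,0,0,0,0, 0,0,0,0,0,0, 0,0,0,0,0,0, 0,0,0,0,0,0, 0,0,0,0,0,0]' >/dev/null
python3 -c "
from h import *
w=cams.snapshot('wrist');a=cv2.imread('pics/v8.png')[:400,:640]
f=lambda i:[x.mean().round(2) for x in np.nonzero(cv2.cvtColor(i,6)[20:75,290:345]<60)]
print(f(a),f(w))
d=abs(np.array(f(a))-f(w)).max()
if d<1.5: print(ctrl.sign_off())"
```

```text
[np.float64(25.71), np.float64(28.36)] [np.float64(26.8), np.float64(27.83)]
the job is handed in; nothing more can be done
None
```

The plug stands upright in the nest, the lid is latched shut and was still level a second later, and the job is handed in; no verdict came back. One spike while closing the lid read about 17.7 N at the wrist, just under the 18 N limit.

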